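# Set the board warmer and hold the curing lamp over the chip

### The arm

A 7-joint arm with a two-finger parallel gripper is mounted at the origin on the work surface. World frame = base frame: x ahead of the robot, y to its left, z up, the work surface at z = 0. Lengths are in m, angles in rad, forces in N, time in s.
With the tool pointing down it reaches from about 0.4 to 0.85 m from the base axis. Payload 4.5 kg.
Tool frame: the origin (TCP) lies between the finger pads; the fingertips stand r.tip_reach ahead of it and the grasp point (between the pads) lies 3 mm ahead of it (r.tip_reach is the distance from the TCP to the fingertips, in m); z points along the fingers, y is the line along which they close (so a half turn about z gives the same grasp; the last joint's range is limited). The gripper opens to 88 mm and grips with 3 to 60 N. Pads are 18 mm wide; open, the fingers measure 123 mm over their backs; the gripper's body (75 mm by 187 mm) begins 45 mm behind the grasp point.
Start: joints at [-1.266, 0.689, -0.195, 1.565, 0.157, 0.902, -0.215], TCP at [0.167, 0.602, 0.261] pointing down, gripper open.
Joint ranges: [-3.01, 3.01], [-0.46, 2.08], [-1.47, 1.51], [0.13, 2.56], [-1, 4.14], [0.04, 2.09], [-2.66, 2.66]. Speed limits (rad/s): [2.57, 2.57, 3.14, 3.14, 3.14, 3.14, 3.14].

### API

Orientations are given as a unit quaternion [x, y, z, w].
In Python, from plant import r gives the robot as it stands.
- The arm moves only by the tool step_arm, never from a script. Its argument "motion" is a list of rows, each an object with "dp": the shift along the tool's x, y, z in mm, a list of three; "twist": the turn, a rotation vector about the tool's x, y, z in rad, a list of three; "hand": the opening, from -1 (shut) to 1 (fully open). In form: [{"dp": [dx, dy, dz], "twist": [rx, ry, rz], "hand": hand}, ...]. A call has 1 to 5 rows; each row is the pose to reach, as a shift and turn from the pose commanded when the call began, along the tool's axes at that moment; what a row does not reach only later rows make up. A row lasts 1/8 s, in which the tool goes at most 62.5 mm and 10.7 degrees, less where a joint would pass 70% of its speed; a pose out of reach is approached as far as the arm can. A call with a gripper value outside its range is refused whole. The fingers move at their own pace and stop on an object; "force" is the grip in N (left out, the last holds). Time passes only in rows, so rows that repeat a pose let the fingers close. It gives the time, the measured TCP pose, the force, the opening and the grip force at its end, in the units of the state.
- r.get_state(): the state, without advancing time (a new reading comes with each control period).
- r.snapshot(name): name is "scene" or "top" or "wrist"; returns a dict with "pixels" (400x640x3 uint8, red, green, blue), "depth" (400x640 float32, m along the optical axis (not along the pixel's ray), 0 where there is no reading), "fx", "fy", "cx", "cy" (pixels), "D" ([k1, k2, p1, p2, k3] as OpenCV has them; the pictures are not rectified), "xyz" and "orientation" of the camera in the world; the wrist camera has in their place "mount" (4x4, takes a point from camera to tool coordinates, whose origin is the TCP and whose axes are the flange's). Camera axes: x right, y down, z forward; pixel columns grow to the right and rows downward; lengths in m; the calibration is good to about 2 mm. A picture is of the moment at which its call begins: read the wrist's pose just before it.
- r.finish_job(): hands the job in; it is judged then, once.
Trained networks look in the newest picture that a camera, given by its name, has taken for a name from the list of things; names that differ only in an ending like _2 or _b are one class to them, and where a whole thing is asked for, a point or a joint stands for the part that bears it (a point fixed in the world has none). Each returns a list of dicts, best first, with "score" (0 to 1); they miss things now and then, are a little off and sometimes report something else, mostly with a low value. They report only what shows in the picture. A call takes as long as a camera call.
- r.search_frame(camera, thing): "at" ([x, y, z] in m, in the coordinates of the camera as it stood for that picture, good to about 4 mm: the middle of the surface that is visible of it).
The state is a dict: "clock": time; "q": joint angles; "qd": joint speeds; "joint_torque": joint torques, N m; "tool_pos": TCP position; "eef_rot": TCP orientation; "contact_force": force on the tool from outside, world axes, zero at the start; "moment": the same for the moment, N m; "opening": opening from 0.0 (shut) to 1.0 (fully open); "finger_force": force on a finger pad.
Only numpy, scipy, OpenCV 4.12 (cv2) and the standard library are available. Lean on these libraries where they do the work, as an engineer would, in place of code of your own. Each camera call takes 0.05 s, during which the arm holds its last target. There are 200 camera calls.

### The job

Turn the dial of the board warmer's control box until its white pointer stands at the orange mark on the scale; then take the curing lamp out of its dock, carry it over the parts bins and the rails of the board holder, and hold it about 10 mm above the black chip that is framed in blue adhesive, centred over the chip and with its long side along the chip's long side. Touch neither the board and its holder nor the bins with the lamp or the gripper, and leave the other things on the bench where they are. Finish while holding the lamp there, level and still: do not put it down or let go.

Things in the scene. Friction and masses are not known exactly. Their poses are not given: they have to be found in the camera images.
- dial (a joint): angle (rad) of the dial on the control box; turns about a vertical axis, grows clockwise seen from above, 0 to 3.14; at 0 its white pointer points along the control box's +y, at 1.57 along its +x. Light friction (about 0.03 Nm); it stays where it is left
- dial_grip (a point): point on the dial's axis at the height to grip. The dial is black: a round skirt (56 mm across, up to 20 mm below this point) with an upright bar grip on it, 44 mm long (along this frame's x, which is the pointer's direction), 12 mm wide (along y), its top 6 mm above this point and its foot 20 mm below
- dial_tip (a point): the white pointer's tip, 32 mm from the dial's axis in the pointer's direction
- mark_tip (a point): inner end of the orange mark on the dial's scale, 32 mm from the dial's axis; the mark is a fixed orange bar 14 mm long and 5 mm wide reaching outwards; its frame's x axis points outwards from the dial's axis. The dial points at it when dial_tip lies over it; from the start this is always a clockwise turn of 0.5 to 1.4 rad
- control: grey control box of the board warmer, 120 x 120 x 60 mm (top 60 mm above the bench), fixed; origin at the centre of its underside; the dial's axis passes through its centre
- dock: black open-topped dock, 66 (x) x 54 (y) x 16 mm, walls and floor 5 mm thick, fixed; origin at the centre of its underside. The lamp stands loosely in it, about 5 mm of play all round
- lamp: cordless curing lamp, loose, 0.17 to 0.35 kg, 84 mm tall, origin at the centre of its underside (the lamp window), z up. Below an orange hood 46 (x) x 34 (y) x 24 mm; above it, from 24 to 84 mm height, a white body 58 (x, long side) x 26 (y) mm to be gripped across its 26 mm width from above, e.g. 56 mm above the underside
- lamp_window (a point): centre of the lamp's underside, same axes as the lamp
- holder: fixed orange tray 200 (x) x 170 (y) x 28 mm, origin under its centre. Above it a green board, 150 (x) x 100 (y) mm, top 70 mm above the bench, between two aluminium rails along y at x = -82 and +82 mm (14 mm wide, 150 mm long, tops at 82 mm). Parts up to 14 mm tall stand over 60 mm from its centre in x, clamps 8 mm tall at the long edges; all else but the chip is under 2 mm
- chip: black chip, 34 (x, long side) x 22 (y) x 4 mm, framed by a blue adhesive bead, fixed on the board with the same axes as the holder; origin at the centre of its underside, somewhere in the middle of the board
- chip_top (a point): centre of the chip's upper face, 74 mm above the bench; same axes as the chip
- bins_left: row of three open parts bins (blue, grey, blue) on the left (+y) of the holder, together 256 (x) x 60 (y) x 85 mm tall, fixed, origin at the centre of the underside
- bins_right: the same on the right (-y)
- screwdriver: red-handled screwdriver, 160 mm long, lying; loose, to be left alone
- spool: steel-coloured solder spool, 56 mm across, 40 mm tall; loose, to be left alone
- flux: small amber bottle, 44 mm across, 85 mm tall; loose, to be left alone
- brush: wooden-handled brush, 150 mm long, lying; loose, to be left alone
- swabs: clear jar with blue cap, 60 mm across, 70 mm tall; loose, to be left alone
- heatsink: finned aluminium heat sink, 50 x 50 x 26 mm; loose, to be left alone

How it is judged:
On the way, in this order (a step that is already met when the one before it is completed fails the run):
1. the dial's pointer stands at the orange mark, the dial let go, the lamp still in its dock (horizontal distance between dial_tip and mark_tip below 0.0045 m and contact force between control and the fingers below 0.1 N and distance between lamp and dock below 0.03 m), for 0.2 s.
2. the lamp is held by the gripper, lifted clear out of its dock, the dial still at the mark (horizontal distance between dial_tip and mark_tip below 0.0045 m and contact force between lamp and the fingers above 1 N and height (world z) of lamp_window above 0.06 m), for 0.2 s.
At the end, for the whole second after the job is handed in: Pointer within 4.5 mm (8 deg) of the mark; lamp held still by the gripper, window centre 4 to 16 mm above the chip top and within 7 mm of its centre seen from above, long sides parallel within 8 deg, level within 5.7 deg, not touching chip, board or holder (horizontal distance between dial_tip and mark_tip below 0.0045 m and contact force between lamp and the fingers above 1 N and horizontal distance between lamp_window and chip_top below 0.007 m and z of lamp_window in the frame of chip_top between 0.004 and 0.016 m and angle between the x axis of lamp and the x axis of chip, either way round below 0.14 rad and angle between lamp's own z axis and vertical below 0.1 rad and linear speed of lamp below 0.02 m/s and contact force between lamp and chip below 0.05 N and contact force between lamp and holder below 0.05 N); the arm keeps its last pose, push and grip.
It fails at once if the lamp or the robot touches the chip, board or holder (contact force between any of lamp, the arm, the fingers and holder above 0.5 N or contact force between any of lamp, the arm, the fingers and chip above 0.5 N).
It fails at once if the lamp or the robot bumps the parts bins (contact force between any of lamp, the arm, the fingers and bins_left above 1 N or contact force between any of lamp, the arm, the fingers and bins_right above 1 N).
It fails at once if another thing on the bench is shifted by more than 30 mm (distance of any of screwdriver, spool, flux, brush, swabs, heatsink from where it was at the start of the episode above 0.03 m).
It also fails if it takes over 61 s, if anything falls off the work surface, if the arm or the gripper's body presses on something with over 40 N, if the wrist force passes 120 N, or if a joint passes its speed limit or range.

## Working session

There is one attempt and no reset: what is moved stays moved. The work goes in short steps, Python scripts to look and compute and a tool call to move; the robot and the scene stay as the last step left them, time stands still between calls to the robot, and variables do not carry over. Pictures are saved under pics/ and viewed, at most 10 in all, crops included, and the job is handed in when it is done.

Besides the shell and the picture viewer there is one more tool, called after "Emit:" as name([rows], argument=value, ...), one row to a line, values as JSON. step_arm: Moves the arm, as the interface text tells. Its arguments: {"type":"object","properties":{"motion":{"type":"array"},"force":{"type":"number"}},"required":["motion"]}

```bash
mkdir -p pics; ls
cat > h.py <<'E'
import numpy as np, cv2
from scipy.spatial.transform import Rotation as R
from plant import r
def cam(s, st=None):
    if "mount" in s:
        T=np.eye(4); T[:3,:3]=R.from_quat(st["eef_rot"]).as_matrix(); T[:3,3]=st["tool_pos"]
        return T@np.array(s["mount"])
    T=np.eye(4); o=np.array(s["orientation"])
    T[:3,:3]=R.from_quat(o).as_matrix() if o.size==4 else o
    T[:3,3]=s["xyz"]; return T
def KD(s): return np.array([[s["fx"],0,s["cx"]],[0,s["fy"],s["cy"]],[0,0,1]]),np.array(s["D"],float)
def rays(s,uv):
    K,D=KD(s); p=cv2.undistortPoints(np.array(uv,float).reshape(-1,1,2),K,D).reshape(-1,2)
    return np.c_[p,np.ones(len(p))]
def cloud(s,T):
    v,u=np.mgrid[:400,:640]; d=rays(s,np.c_[u.ravel(),v.ravel()])*s["depth"].reshape(-1,1)
    return (d@T[:3,:3].T+T[:3,3]).reshape(400,640,3)
def onz(s,T,uv,z):
    d=rays(s,uv)@T[:3,:3].T; k=(z-T[2,3])/d[:,2]; return T[:3,3]+d*k[:,None]
def shot(name,fn=None):
    st=r.get_state(); s=r.snapshot(name); T=cam(s,st)
    if fn: cv2.imwrite("pics/"+fn,s["pixels"][:,:,::-1])
    return st,s,T
def find(name,T,thing,n=2):
    return [(np.round(T[:3,:3]@np.array(d["at"])+T[:3,3],3).tolist(),round(d["score"],2)) for d in r.search_frame(name,thing)[:n]]
E
python3 - <<'E'
from h import *
st,s,T=shot("top","top.png"); print(st, r.tip_reach, T.round(3), s["fx"])
for t in ["dial","control","dock","lamp","holder","chip","bins_left","bins_right","screwdriver","spool","flux","brush","swabs","heatsink","mark_tip","dial_tip"]:
    print(t,find("top",T,t))
s=shot("scene","scene.png")
E
```

```text
pics
{'clock': 0.0, 'q': array([-1.26619913,  0.68995185, -0.19450567,  1.56635538,  0.15730732,
        0.90248653, -0.21510604]), 'qd': array([ 6.57937112e-04, -9.50110266e-04, -1.63165698e-03,  2.90670706e-04,
        2.25310304e-04, -6.76854060e-05,  5.26400195e-04]), 'joint_torque': array([-3.02262724e-04, -5.27558434e+01, -1.26722518e+00, -1.53427899e+01,
       -5.26467757e-02,  6.75254370e-03,  1.77348657e-04]), 'tool_pos': array([0.16707954, 0.60163797, 0.25992681]), 'eef_rot': array([ 1.34946636e-01,  9.90852455e-01, -9.03292518e-04, -5.00637174e-05]), 'contact_force': array([-0.73398667, -0.64876711,  0.02949268]), 'moment': array([ 0.01703032,  0.02666555, -0.01409693]), 'finger_force': 0.0, 'opening': 0.9974416081527839} 0.022 [[ 0.007 -0.992  0.124  0.452]
 [-1.    -0.007  0.003  0.02 ]
 [-0.003 -0.124 -0.992  0.959]
 [ 0.     0.     0.     1.   ]] 374.70239685804296
dial [([0.435, -0.352, 0.068], 0.74)]
control [([0.434, -0.338, 0.057], 0.62), ([0.436, -0.351, 0.068], 0.32)]
dock []
lamp [([0.467, 0.379, 0.081], 0.77)]
holder [([0.568, -0.015, 0.072], 0.76), ([0.637, 0.356, 0.02], 0.27)]
chip [([0.58, -0.01, 0.071], 0.76), ([0.436, -0.339, 0.059], 0.48)]
bins_left [([0.455, 0.191, 0.065], 0.56), ([0.467, 0.374, 0.079], 0.56)]
bins_right [([0.453, -0.188, 0.065], 0.91), ([0.409, -0.025, 0.022], 0.61)]
screwdriver [([0.407, -0.023, 0.023], 0.85), ([0.638, 0.353, 0.018], 0.3)]
spool [([0.708, -0.209, 0.041], 0.98), ([0.725, 0.201, 0.055], 0.16)]
flux [([0.724, 0.203, 0.055], 0.67)]
brush [([0.636, 0.353, 0.02], 0.55)]
swabs [([0.625, -0.37, 0.066], 0.92)]
heatsink [([0.637, -0.293, 0.023], 0.72), ([0.432, -0.351, 0.069], 0.49)]
mark_tip [([0.464, 0.382, 0.079], 0.45)]
dial_tip [([0.435, -0.353, 0.067], 0.6), ([0.454, 0.192, 0.064], 0.2)]
```

View pics/top.png

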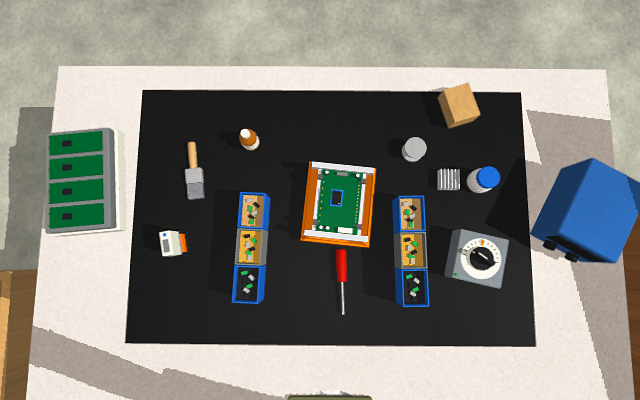

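View pics/scene.png

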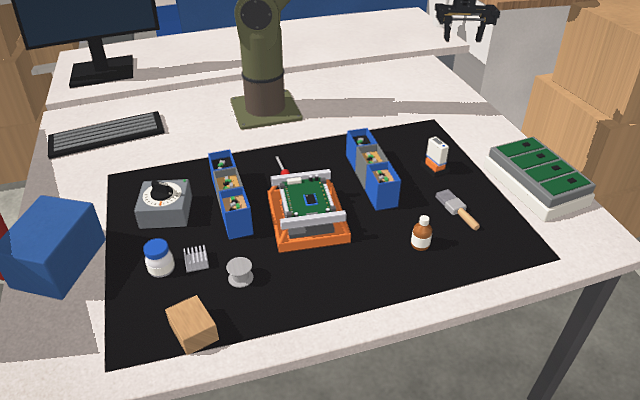

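The top picture shows the dial at (484,257) with the orange mark at (482,242), the lamp at (172,243) and the chip at (336,198). The scene view agrees. I'll swing to the dial at height first.

Emit:
step_arm([
  {"dp": [-60, -15, 0], "twist": [0, 0, 0.098], "hand": 1},
  {"dp": [-116, -35, 0], "twist": [0, 0, 0.196], "hand": 1},
  {"dp": [-169, -61, 0], "twist": [0, 0, 0.294], "hand": 1},
  {"dp": [-218, -91, 0], "twist": [0, 0, 0.392], "hand": 1},
  {"dp": [-263, -126, 0], "twist": [0, 0, 0.49], "hand": 1},
])

```text
clock: 1.52
tool_pos: [0.3885, 0.4092, 0.2609]
eef_rot: [0.373, 0.928, 0.001, 0.0]
contact_force: [-0.0, 0.2, 0.1]
opening: 1.001
finger_force: 0.0
```

Emit:
step_arm([
  {"dp": [-54, -3, 0], "twist": [0, 0, 0.098], "hand": 1},
  {"dp": [-108, -11, 0], "twist": [0, 0, 0.196], "hand": 1},
  {"dp": [-161, -24, 0], "twist": [0, 0, 0.294], "hand": 1},
  {"dp": [-212, -42, 0], "twist": [0, 0, 0.392], "hand": 1},
  {"dp": [-261, -65, 0], "twist": [0, 0, 0.49], "hand": 1},
])

```text
clock: 2.15
tool_pos: [0.5322, 0.1821, 0.2609]
eef_rot: [0.587, 0.81, 0.001, 0.0]
contact_force: [-0.9, -0.0, -0.8]
opening: 1.0
finger_force: 0.0
```

Emit:
step_arm([
  {"dp": [-54, -3, 0], "twist": [0, 0, 0.098], "hand": 1},
  {"dp": [-108, -11, 0], "twist": [0, 0, 0.196], "hand": 1},
  {"dp": [-161, -24, 0], "twist": [0, 0, 0.294], "hand": 1},
  {"dp": [-212, -42, 0], "twist": [0, 0, 0.392], "hand": 1},
  {"dp": [-261, -65, 0], "twist": [0, 0, 0.49], "hand": 1},
])

```text
clock: 2.78
tool_pos: [0.5518, -0.0864, 0.2609]
eef_rot: [0.766, 0.643, 0.0, 0.0]
contact_force: [0.3, -1.3, -0.1]
opening: 1.0
finger_force: 0.0
```

Emit:
step_arm([
  {"dp": [-54, -3, 0], "twist": [0, 0, 0.098], "hand": 1},
  {"dp": [-108, -11, 0], "twist": [0, 0, 0.196], "hand": 1},
  {"dp": [-161, -24, 0], "twist": [0, 0, 0.294], "hand": 1},
  {"dp": [-212, -42, 0], "twist": [0, 0, 0.392], "hand": 1},
  {"dp": [-261, -65, 0], "twist": [0, 0, 0.49], "hand": 1},
])

```text
clock: 3.4
tool_pos: [0.4428, -0.3326, 0.2608]
eef_rot: [0.899, 0.439, 0.0, 0.0]
contact_force: [0.9, 0.3, 0.8]
opening: 0.997
finger_force: 0.0
```

Run:
```python
from h import *
st,s,T=shot("wrist","w1.png"); print(np.array(s["mount"]).round(3), s["fx"], st["tool_pos"],st["eef_rot"],st["q"].round(2))
for t in ["dial","dial_tip","mark_tip","control"]: print(t,find("wrist",T,t))
```

```text
[[ 0.    -0.96  -0.28   0.072]
 [ 1.    -0.     0.001  0.   ]
 [-0.001 -0.28   0.96  -0.124]
 [ 0.     0.     0.     1.   ]] 299.8976700621975 [ 0.4427976  -0.33256749  0.26080261] [8.98718689e-01 4.38525311e-01 3.42708180e-04 3.89613525e-04] [ 0.42  0.6   0.24  1.8  -0.2   0.76  0.1 ]
dial [([0.442, -0.357, 0.071], 0.69)]
dial_tip [([0.434, -0.354, 0.075], 0.85)]
mark_tip []
control [([0.44, -0.354, 0.06], 0.61)]
```

View pics/w1.png

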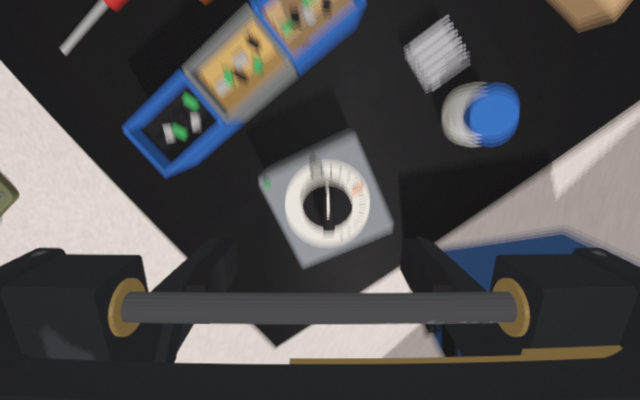

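The picture is motion-blurred: the control box is centred at about (327,200), the dial in it, and the orange mark is near (357,188). I'll look again at rest, rectified.

```bash
cat >> h.py <<'E'
def ortho(s,T,c,z,half=0.08,px=0.0004):
    # world-aligned view from above: up=+x, left=+y
    n=int(2*half/px); i,j=np.mgrid[:n,:n]; P=np.c_[c[0]+half-i.ravel()*px,c[1]+half-j.ravel()*px,np.full(n*n,z)]
    K,D=KD(s); W=np.linalg.inv(T); rv,_=cv2.Rodrigues(W[:3,:3]); uv,_=cv2.projectPoints(P,rv,W[:3,3],K,D)
    m=uv.reshape(n,n,2).astype(np.float32); return cv2.remap(s["pixels"],m[...,0],m[...,1],cv2.INTER_LINEAR)
E
python3 - <<'E'
from h import *
st,s,T=shot("wrist"); C=cloud(s,T); np.savez("w2.npz",C=C,px=s["pixels"])
for t in ["dial","dial_tip","control"]: print(t,find("wrist",T,t))
px=s["pixels"].astype(int); 
box=(C[...,2]>.05)&(C[...,2]<.1)&(np.hypot(C[...,0]-.438,C[...,1]+.35)<.1)
org=box&(px[...,0]>180)&(px[...,0]-px[...,2]>70); 
v,u=np.nonzero(org); print("orange",len(u),C[org].mean(0), onz(s,T,[[u.mean(),v.mean()]],.0605))
blk=box&(px.max(2)<60)&(C[...,2]>.062); p=C[blk]; print(len(p),p.mean(0),np.percentile(p[:,2],[5,50,95]))
top=box&(C[...,2]>.079); p=C[top]; print(len(p),p.mean(0)); w,V=np.linalg.eigh(np.cov(p[:,:2].T)); print(w**.5*12**.5,V[:,1],np.rad2deg(np.arctan2(V[1,1],V[0,1])))
c=p.mean(0)
a=ortho(s,T,(.438,-.35),.060,px=.0003);b=ortho(s,T,(.438,-.35),.082,px=.0003)
cv2.imwrite("pics/o1.png",cv2.resize(np.hstack([a,b]),(800,400))[:,:,::-1])
E
```

```text
dial [([0.439, -0.351, 0.058], 0.71), ([0.44, -0.353, 0.072], 0.57)]
dial_tip [([0.434, -0.355, 0.071], 0.73)]
control [([0.441, -0.35, 0.056], 0.74)]
orange 57 [ 0.4752909  -0.361744    0.06265249] [[ 0.47521371 -0.36233263  0.0605    ]]
1664 [ 0.43867193 -0.35435568  0.07496911] [0.06834543 0.06968478 0.09553265]
508 [ 0.43880082 -0.35461122  0.09452198]
[0.01180292 0.04551993] [0.59034257 0.80715281] 53.81867854229896
```

View pics/o1.png

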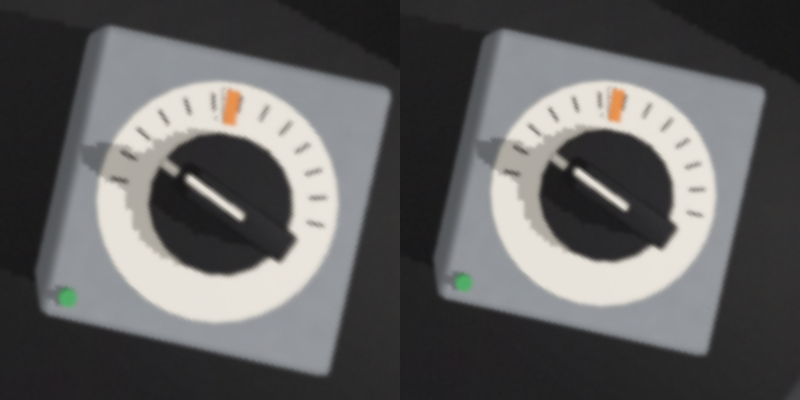

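Rectified (0.4 mm/px): the scale ring is centred at (217,201), the orange mark at (231,107) and the pointer end at about (172,168). That gives axis ≈ (0.438, -0.3555), pointer azimuth 54.2°, mark -8.3°, so a clockwise turn of about 62.5°, which is within the stated range. Next I descend and grip the bar.

Emit:
step_arm([
  {"dp": [-10, 5, 40], "twist": [0, 0, -0.02], "hand": 0.6},
  {"dp": [-21, 10.5, 95], "twist": [0, 0, -0.04], "hand": 0.4},
  {"dp": [-21, 10.5, 135], "twist": [0, 0, -0.04], "hand": 0.2},
  {"dp": [-21, 10.5, 158], "twist": [0, 0, -0.04], "hand": 0},
  {"dp": [-21, 10.5, 165], "twist": [0, 0, -0.04], "hand": 0},
], force=8)

```text
clock: 4.47
tool_pos: [0.4388, -0.3527, 0.0943]
eef_rot: [0.889, 0.458, -0.0, -0.001]
contact_force: [0.4, -0.2, 0.9]
opening: 0.502
finger_force: 0.0
```

Emit:
step_arm([
  {"dp": [0, 0, 0], "twist": [0, 0, 0], "hand": -0.3},
  {"dp": [0, 0, 0], "twist": [0, 0, 0], "hand": -0.6},
  {"dp": [0, 0, 0], "twist": [0, 0, 0], "hand": -1},
  {"dp": [0, 0, 0], "twist": [0, 0, 0], "hand": -1},
  {"dp": [0, 0, 0], "twist": [0, 0, 0], "hand": -1},
], force=8)

```text
clock: 5.1
tool_pos: [0.4387, -0.354, 0.0965]
eef_rot: [0.889, 0.458, 0.0, 0.0]
contact_force: [-1.3, 1.5, 7.0]
opening: 0.139
finger_force: 8.0
```

Emit:
step_arm([
  {"dp": [0, 0, 0], "twist": [0, 0, 0.11], "hand": -1},
  {"dp": [0, 0, 0], "twist": [0, 0, 0.22], "hand": -1},
  {"dp": [0, 0, 0], "twist": [0, 0, 0.33], "hand": -1},
  {"dp": [0, 0, 0], "twist": [0, 0, 0.44], "hand": -1},
  {"dp": [0, 0, 0], "twist": [0, 0, 0.55], "hand": -1},
])

```text
clock: 5.72
tool_pos: [0.4396, -0.3551, 0.0965]
eef_rot: [0.98, 0.197, 0.001, 0.001]
contact_force: [1.3, -1.5, 3.0]
opening: 0.138
finger_force: 8.0
```

Emit:
step_arm([
  {"dp": [0, 0, 0], "twist": [0, 0, 0.14], "hand": -1},
  {"dp": [0, 0, 0], "twist": [0, 0, 0.28], "hand": -1},
  {"dp": [0, 0, 0], "twist": [0, 0, 0.42], "hand": -1},
  {"dp": [0, 0, 0], "twist": [0, 0, 0.54], "hand": -1},
  {"dp": [0, 0, 0], "twist": [0, 0, 0.54], "hand": -1},
])

```text
clock: 6.35
tool_pos: [0.4398, -0.3564, 0.0965]
eef_rot: [0.998, -0.069, 0.001, 0.002]
contact_force: [1.6, -4.5, 2.6]
opening: 0.133
finger_force: 8.0
```

Emit:
step_arm([
  {"dp": [0, 0, 0], "twist": [0, 0, 0], "hand": -1},
  {"dp": [0, 0, 0], "twist": [0, 0, 0], "hand": -1},
])

```text
clock: 6.6
tool_pos: [0.4398, -0.3564, 0.0965]
eef_rot: [0.998, -0.069, 0.002, 0.002]
contact_force: [1.2, -4.8, 2.3]
opening: 0.135
finger_force: 8.0
```

Emit:
step_arm([
  {"dp": [0, 0, 0], "twist": [0, 0, 0], "hand": -0.6},
  {"dp": [0, 0, 0], "twist": [0, 0, 0], "hand": -0.2},
  {"dp": [0, 0, 0], "twist": [0, 0, 0], "hand": 0},
  {"dp": [0, 0, -15], "twist": [0, 0, 0], "hand": 0},
  {"dp": [0, 0, -50], "twist": [0, 0, 0], "hand": 0},
])

```text
clock: 7.22
tool_pos: [0.438, -0.3531, 0.1458]
eef_rot: [0.998, -0.069, -0.001, -0.001]
contact_force: [0.3, -0.4, 0.5]
opening: 0.504
finger_force: 0.0
```

Emit:
step_arm([
  {"dp": [-10, 0, -50], "twist": [0, 0, -0.15], "hand": 0},
  {"dp": [-20, 0, -100], "twist": [0, 0, -0.3], "hand": 0},
  {"dp": [-20, 0, -110], "twist": [0, 0, -0.3], "hand": 0},
  {"dp": [-20, 0, -110], "twist": [0, 0, -0.3], "hand": 0},
  {"dp": [-20, 0, -110], "twist": [0, 0, -0.3], "hand": 0},
])

```text
clock: 7.85
tool_pos: [0.4187, -0.3503, 0.2544]
eef_rot: [0.997, 0.08, -0.001, -0.001]
contact_force: [1.1, -1.0, -0.8]
opening: 0.502
finger_force: 0.0
```

Run:
```python
from h import *
st,s,T=shot("wrist"); C=cloud(s,T); print(st["tool_pos"])
px=s["pixels"].astype(int); 
box=(C[...,2]>.05)&(C[...,2]<.11)&(np.hypot(C[...,0]-.438,C[...,1]+.355)<.06)
org=box&(px[...,0]>180)&(px[...,0]-px[...,2]>70); v,u=np.nonzero(org); print("orange",len(u),onz(s,T,[[u.mean(),v.mean()]],.0605))
top=box&(C[...,2]>.085); p=C[top]; w,V=np.linalg.eigh(np.cov(p[:,:2].T)); print(p.mean(0),w**.5*12**.5,np.rad2deg(np.arctan2(V[1,1],V[0,1])))
a=ortho(s,T,(.438,-.355),.060,px=.0003);b=ortho(s,T,(.438,-.355),.075,half=.05,px=.0002)
cv2.imwrite("pics/o2.png",np.hstack([cv2.resize(x,(400,400)) for x in (a,b)])[:,:,::-1])
```

```text
[ 0.41871162 -0.35032489  0.25441009]
orange 69 [[ 0.47498229 -0.36235809  0.0605    ]]
[ 0.438296   -0.35662372  0.09468306] [0.01226957 0.04415075] 172.19432733430668
```

View pics/o2.png

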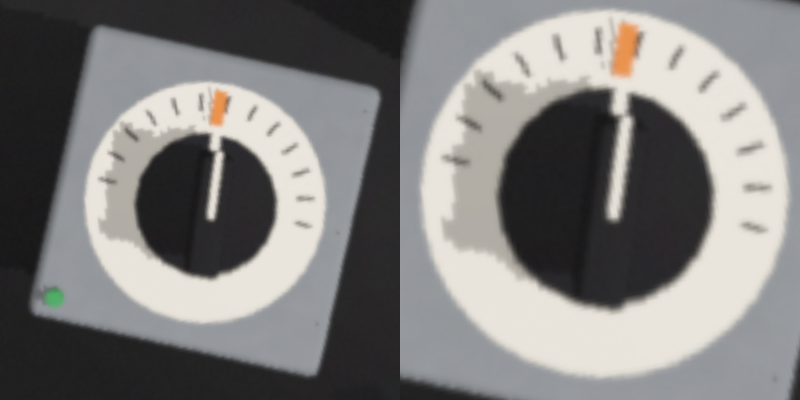

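The pointer now stands at azimuth -7.8° and the mark at -7.8° about the ring centre (205,202); in the right panel the tip at (620,95) lies under the orange bar (625,50). The dial is done. Next I swing to the lamp, looking at the chip on the way.

```bash
cat >> h.py <<'E'
def yawR(az): # tool down, tool y at azimuth az (deg)
    a=np.deg2rad(az); y=np.array([np.cos(a),np.sin(a),0]); x=np.array([-y[1],y[0],0]); return np.c_[x,y,[0,0,-1]]
def az(st): y=R.from_quat(st["eef_rot"]).as_matrix()[:,1]; return np.rad2deg(np.arctan2(y[1],y[0]))
def plan(p,a,*wps): # legs (xyz, az, rows); prints rows per leg in the tool axes at the leg's start
    p=np.array(p)
    for q,b,n in wps:
        q=np.array(q); d=yawR(a).T@(q-p)*1000; t=-np.deg2rad((b-a+180)%360-180)
        print("leg",q,b,[(np.round(d*k/n,1).tolist(),round(t*k/n,3)) for k in range(1,n+1)]); p,a=q,b
E
python3 - <<'E'
from h import *
st=r.get_state()
plan(st["tool_pos"],az(st),((.53,-.15,.27),-45,5),((.54,.0,.27),-10,5),((.54,.13,.27),5,3),((.42,.34,.27),40,5))
E
```

```text
leg [ 0.53 -0.15  0.27] -45 [([28.4, -36.0, -3.2], np.float64(-0.125)), ([56.8, -72.0, -6.3], np.float64(-0.25)), ([85.2, -108.0, -9.5], np.float64(-0.375)), ([113.6, -143.9, -12.6], np.float64(-0.5)), ([142.0, -179.9, -15.8], np.float64(-0.624))]
leg [0.54 0.   0.27] -10 [([22.6, -19.8, 0.0], np.float64(-0.122)), ([45.3, -39.6, 0.0], np.float64(-0.244)), ([67.9, -59.4, 0.0], np.float64(-0.367)), ([90.5, -79.2, 0.0], np.float64(-0.489)), ([113.1, -99.0, 0.0], np.float64(-0.611))]
leg [0.54 0.13 0.27] 5 [([42.7, -7.5, 0.0], np.float64(-0.087)), ([85.4, -15.0, 0.0], np.float64(-0.175)), ([128.0, -22.6, 0.0], np.float64(-0.262))]
leg [0.42 0.34 0.27] 40 [([43.9, -20.2, 0.0], np.float64(-0.122)), ([87.9, -40.5, 0.0], np.float64(-0.244)), ([131.8, -60.7, 0.0], np.float64(-0.367)), ([175.7, -81.0, 0.0], np.float64(-0.489)), ([219.7, -101.2, 0.0], np.float64(-0.611))]
```

Emit:
step_arm([
  {"dp": [28, -36, -3], "twist": [0, 0, -0.125], "hand": 0.5},
  {"dp": [57, -72, -6], "twist": [0, 0, -0.25], "hand": 0.5},
  {"dp": [85, -108, -9], "twist": [0, 0, -0.375], "hand": 0.5},
  {"dp": [114, -144, -13], "twist": [0, 0, -0.5], "hand": 0.5},
  {"dp": [142, -180, -16], "twist": [0, 0, -0.625], "hand": 0.5},
])

```text
clock: 8.52
tool_pos: [0.5305, -0.1491, 0.2705]
eef_rot: [0.923, 0.385, -0.001, -0.001]
contact_force: [1.4, 0.2, -0.6]
opening: 0.752
finger_force: 0.0
```

Emit:
step_arm([
  {"dp": [30, -26, 0], "twist": [0, 0, -0.16], "hand": 0.5},
  {"dp": [60, -52, 0], "twist": [0, 0, -0.32], "hand": 0.5},
  {"dp": [90, -79, 0], "twist": [0, 0, -0.48], "hand": 0.5},
  {"dp": [113, -99, 0], "twist": [0, 0, -0.61], "hand": 0.5},
  {"dp": [113, -99, 0], "twist": [0, 0, -0.61], "hand": 0.5},
])

```text
clock: 9.15
tool_pos: [0.5397, 0.0022, 0.2703]
eef_rot: [0.765, 0.644, -0.0, -0.002]
contact_force: [-0.4, -0.6, 0.4]
opening: 0.752
finger_force: 0.0
```

Emit:
step_arm([
  {"dp": [0, 0, 0], "twist": [0, 0, 0], "hand": 0.5},
  {"dp": [0, 0, 0], "twist": [0, 0, 0], "hand": 0.5},
])

```text
clock: 9.4
tool_pos: [0.5399, -0.0027, 0.2714]
eef_rot: [0.767, 0.641, -0.001, 0.0]
contact_force: [1.3, 0.7, 0.9]
opening: 0.75
finger_force: 0.0
```

Run:
```python
from h import *
st,s,T=shot("wrist"); C=cloud(s,T); print(st["tool_pos"],az(st)); np.savez("chip.npz",px=s["pixels"],C=C,T=T)
for t in ["chip","holder"]: print(t,find("wrist",T,t))
px=s["pixels"].astype(int); near=np.hypot(C[...,0]-.58,C[...,1]+.01)<.06
bl=near&(px[...,2]-px[...,0]>60)&(px[...,2]-px[...,1]>30)
m=cv2.morphologyEx(bl.astype(np.uint8),cv2.MORPH_CLOSE,np.ones((15,15)))
uv=cv2.findContours(m,0,2)[0]; uv=max(uv,key=cv2.contourArea).reshape(-1,2); P=onz(s,T,uv,.072)
c,wh,a=cv2.minAreaRect((P[:,:2]*1000).astype(np.float32)); print("bead",bl.sum(),np.round(c,1),np.round(wh,1),a)
gr=near&(px[...,1]-px[...,0]>40)&(px[...,1]-px[...,2]>10); print("board z",np.median(C[gr][:,2]))
a=ortho(s,T,(.57,-.01),.074,half=.12,px=.0006);b=ortho(s,T,(.58,-.01),.074,half=.04,px=.0002)
cv2.imwrite("pics/o3.png",np.hstack([cv2.resize(x,(400,400)) for x in (a,b)])[:,:,::-1])
```

```text
[ 0.53985621 -0.0027074   0.27138471] -10.227894512854476
chip [([0.583, -0.008, 0.07], 0.97)]
holder [([0.571, 0.0, 0.07], 0.62), ([0.581, -0.01, 0.073], 0.44)]
bead 374 [578.8 -12.2] [29.1 40.4] 84.4397964477539
board z 0.07027137863992505
```

View pics/o3.png

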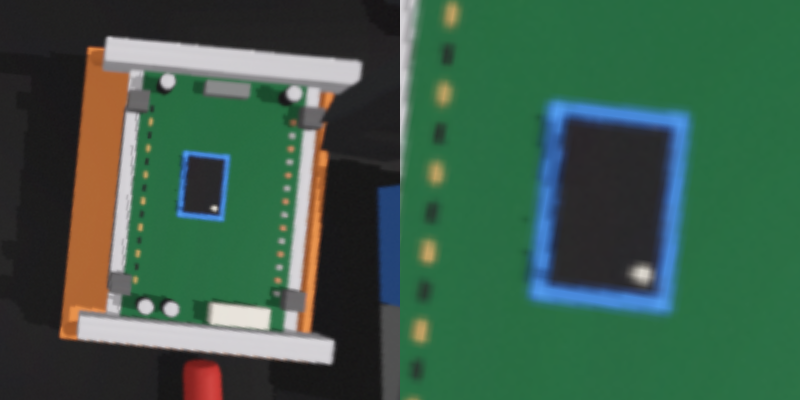

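The chip shows at panel pixel (610,206), giving (0.579, -0.012) with long side at azimuth -5.7°, agreeing with the bead rectangle (29 x 40 mm) and the network. Board z is 0.070. On to the lamp.

Emit:
step_arm([
  {"dp": [43, -7, 0], "twist": [0, 0, -0.09], "hand": 0.5},
  {"dp": [85, -15, 0], "twist": [0, 0, -0.175], "hand": 0.5},
  {"dp": [130, -23, 0], "twist": [0, 0, -0.26], "hand": 0.5},
])

```text
clock: 9.93
tool_pos: [0.5402, 0.1316, 0.2718]
eef_rot: [0.676, 0.737, 0.0, 0.0]
contact_force: [0.2, 0.1, 1.0]
opening: 0.753
finger_force: 0.0
```

Emit:
step_arm([
  {"dp": [44, -20, 0], "twist": [0, 0, -0.12], "hand": 0.5},
  {"dp": [88, -40, 0], "twist": [0, 0, -0.24], "hand": 0.5},
  {"dp": [132, -61, 0], "twist": [0, 0, -0.37], "hand": 0.5},
  {"dp": [176, -81, 0], "twist": [0, 0, -0.49], "hand": 0.5},
  {"dp": [220, -101, 0], "twist": [0, 0, -0.61], "hand": 0.5},
])

```text
clock: 10.55
tool_pos: [0.4203, 0.3426, 0.2719]
eef_rot: [0.423, 0.906, 0.0, 0.0]
contact_force: [0.5, -0.1, -0.1]
opening: 0.746
finger_force: 0.0
```

Emit:
step_arm([
  {"dp": [0, 0, 0], "twist": [0, 0, 0], "hand": 0.5},
  {"dp": [0, 0, 0], "twist": [0, 0, 0], "hand": 0.5},
])

```text
clock: 10.8
tool_pos: [0.4214, 0.3407, 0.2717]
eef_rot: [0.425, 0.905, -0.0, 0.0]
contact_force: [0.3, -0.7, 0.4]
opening: 0.752
finger_force: 0.0
```

Run:
```python
from h import *
st,s,T=shot("wrist"); C=cloud(s,T); print(st["tool_pos"],az(st)); np.savez("lamp.npz",px=s["pixels"],C=C,T=T)
for t in ["lamp","dock"]: print(t,find("wrist",T,t))
near=np.hypot(C[...,0]-.467,C[...,1]-.379)<.07
top=near&(C[...,2]>.07)&(C[...,2]<.12); print("z",np.percentile(C[top][:,2],[5,25,50,75,95]))
P=C[top&(C[...,2]>.08)]; c,wh,a=cv2.minAreaRect((P[:,:2]*1000).astype(np.float32)); print(len(P),np.round(c,1),np.round(wh,1),a,P.mean(0))
a=ortho(s,T,(.467,.379),.09,half=.08,px=.0004);b=ortho(s,T,(.467,.379),.089,half=.05,px=.00025)
cv2.imwrite("pics/o4.png",np.hstack([cv2.resize(x,(400,400)) for x in (a,b)])[:,:,::-1])
```

```text
[0.42137354 0.34071503 0.27167351] 39.716902820732514
lamp [([0.461, 0.384, 0.091], 0.75)]
dock [([0.453, 0.401, 0.017], 0.91), ([0.624, 0.356, 0.018], 0.24)]
z [0.08041379 0.08841073 0.08933874 0.09026289 0.09144935]
1357 [467.1 383.9] [58.1 26.2] 11.77302360534668 [0.46554252 0.38414745 0.08927716]
```

View pics/o4.png

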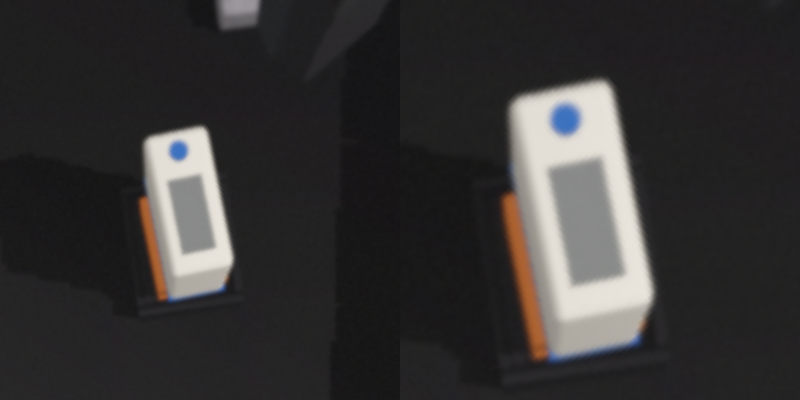

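The lamp's top shows in the right panel centred at about (581,198): (0.467, 0.384), 58 x 26 mm, long axis at 11.8°, top z 0.089, consistent with standing in the dock. I'll grip with tool y at azimuth 101.8°.

Run:
```python
from h import *
st=r.get_state(); print(st["q"].round(2))
plan(st["tool_pos"],az(st),((.467,.384,.20),101.8,7),((.467,.384,.064),101.8,4))
```

```text
[-0.76  0.56 -0.01  1.81  0.01  0.77 -0.08]
leg [0.467 0.384 0.2  ] 101.8 [([0.7, 9.0, 10.2], np.float64(-0.155)), ([1.4, 17.9, 20.5], np.float64(-0.31)), ([2.1, 26.9, 30.7], np.float64(-0.465)), ([2.9, 35.9, 41.0], np.float64(-0.62)), ([3.6, 44.9, 51.2], np.float64(-0.775)), ([4.3, 53.8, 61.5], np.float64(-0.93)), ([5.0, 62.8, 71.7], np.float64(-1.085))]
leg [0.467 0.384 0.064] 101.8 [([0.0, 0.0, 34.0], np.float64(-0.0)), ([0.0, 0.0, 68.0], np.float64(-0.0)), ([0.0, 0.0, 102.0], np.float64(-0.0)), ([0.0, 0.0, 136.0], np.float64(-0.0))]
```

Emit:
step_arm([
  {"dp": [1, 13, 15], "twist": [0, 0, -0.16], "hand": 0.5},
  {"dp": [2, 26, 30], "twist": [0, 0, -0.32], "hand": 0.5},
  {"dp": [3, 38, 45], "twist": [0, 0, -0.48], "hand": 0.5},
  {"dp": [4, 50, 60], "twist": [0, 0, -0.64], "hand": 0.5},
  {"dp": [5, 63, 72], "twist": [0, 0, -0.8], "hand": 0.5},
])

```text
clock: 11.58
tool_pos: [0.4671, 0.3847, 0.199]
eef_rot: [0.037, 0.999, -0.001, -0.0]
contact_force: [-0.3, 0.5, -0.3]
opening: 0.75
finger_force: 0.0
```

Emit:
step_arm([
  {"dp": [0, 0, 0], "twist": [0, 0, -0.15], "hand": 0.5},
  {"dp": [0, 0, 0], "twist": [0, 0, -0.285], "hand": 0.5},
  {"dp": [0, 0, 0], "twist": [0, 0, -0.285], "hand": 0.5},
  {"dp": [0, 0, 0], "twist": [0, 0, -0.285], "hand": 0.5},
])

```text
clock: 12.08
tool_pos: [0.4665, 0.3852, 0.1997]
eef_rot: [-0.103, 0.995, -0.0, 0.0]
contact_force: [-0.7, 0.1, -0.2]
opening: 0.75
finger_force: 0.0
```

Run:
```python
from h import *
st,s,T=shot("wrist"); C=cloud(s,T)
near=np.hypot(C[...,0]-.467,C[...,1]-.384)<.05
P=C[near&(C[...,2]>.083)&(C[...,2]<.1)]; c,wh,a=cv2.minAreaRect((P[:,:2]*1000).astype(np.float32)); print(len(P),np.round(c,1),np.round(wh,1),a,P.mean(0))
plan(st["tool_pos"],az(st),((.467,.384,.064),101.8,1)); print(st["tool_pos"],az(st))
```

```text
2111 [466.7 383.8] [57.3 25.7] 12.60995101928711 [0.46506048 0.38361784 0.08939743]
leg [0.467 0.384 0.064] 101.8 [([-0.3, -1.3, 135.7], np.float64(-0.0))]
[0.46645559 0.38523095 0.19972744] 101.78424255760483
```

Emit:
step_arm([
  {"dp": [0, -1, 40], "twist": [0, 0, 0], "hand": 0.5},
  {"dp": [0, -1, 85], "twist": [0, 0, 0], "hand": 0.5},
  {"dp": [0, -1, 120], "twist": [0, 0, 0], "hand": 0.5},
  {"dp": [0, -1, 135], "twist": [0, 0, 0], "hand": 0.3},
  {"dp": [0, -1, 135], "twist": [0, 0, 0], "hand": 0},
], force=25)

```text
clock: 12.75
tool_pos: [0.4659, 0.3848, 0.0643]
eef_rot: [-0.104, 0.995, -0.0, -0.0]
contact_force: [-0.8, 0.3, 0.3]
opening: 0.565
finger_force: 0.0
```

Emit:
step_arm([
  {"dp": [0, 0, 0], "twist": [0, 0, 0], "hand": -0.2},
  {"dp": [0, 0, 0], "twist": [0, 0, 0], "hand": -0.35},
  {"dp": [0, 0, 0], "twist": [0, 0, 0], "hand": -0.6},
  {"dp": [0, 0, 0], "twist": [0, 0, 0], "hand": -1},
  {"dp": [0, 0, 0], "twist": [0, 0, 0], "hand": -1},
])

```text
clock: 13.38
tool_pos: [0.4668, 0.3852, 0.0659]
eef_rot: [-0.104, 0.995, 0.0, 0.001]
contact_force: [-0.3, -0.4, 5.9]
opening: 0.294
finger_force: 25.0
```

Emit:
step_arm([
  {"dp": [0, 0, -5], "twist": [0, 0, 0], "hand": -1},
  {"dp": [0, 0, -20], "twist": [0, 0, 0], "hand": -1},
  {"dp": [0, 0, -50], "twist": [0, 0, 0], "hand": -1},
  {"dp": [0, 0, -90], "twist": [0, 0, 0], "hand": -1},
  {"dp": [0, 0, -130], "twist": [0, 0, 0], "hand": -1},
])

```text
clock: 14.0
tool_pos: [0.4658, 0.3846, 0.1964]
eef_rot: [-0.105, 0.995, -0.0, -0.0]
contact_force: [0.5, 0.3, -3.0]
opening: 0.291
finger_force: 25.0
```

Emit:
step_arm([
  {"dp": [0, 0, 0], "twist": [0, 0, 0], "hand": -1},
  {"dp": [0, 0, 0], "twist": [0, 0, 0], "hand": -1},
  {"dp": [0, 0, 0], "twist": [0, 0, 0], "hand": -1},
])

```text
clock: 14.38
tool_pos: [0.4653, 0.384, 0.193]
eef_rot: [-0.105, 0.995, -0.001, -0.001]
contact_force: [0.1, -0.1, -4.1]
opening: 0.293
finger_force: 25.0
```

Run:
```python
from h import *
st,s,T=shot("wrist","w5.png"); Tt=np.eye(4); Tt[:3,:3]=R.from_quat(st["eef_rot"]).as_matrix(); Tt[:3,3]=st["tool_pos"]
print(st["tool_pos"],az(st),st["q"].round(2)); C=cloud(s,np.array(s["mount"]))  # tool coords
print(find("wrist",np.array(s["mount"]),"lamp"))
near=(np.abs(C[...,1])<.03)&(np.abs(C[...,0])<.06)&(C[...,2]<.0)&(C[...,2]>-.05)&(s["depth"]>0)
near&=(s["pixels"].min(2)>70)
P=C[near]; print(len(P),np.percentile(P,[2,50,98],axis=0).round(4))
st,s,T=shot("scene"); C=cloud(s,T); p=st["tool_pos"]; px=s["pixels"].astype(int)
n=(np.hypot(C[...,0]-p[0],C[...,1]-p[1])<.06)&(C[...,2]>.08)&(C[...,2]<.24); o=n&(px[...,0]-px[...,2]>80)&(px[...,0]>120)
print("orange z",o.sum(),np.percentile(C[o],[1,50,99],axis=0).round(4)); print(find("scene",T,"lamp"))
v,u=np.nonzero(o); cv2.imwrite("pics/s5.png",cv2.resize(s["pixels"][v.min()-60:v.max()+30,u.min()-60:u.max()+60],None,fx=4,fy=4)[:,:,::-1])
```

```text
[0.46529921 0.38398997 0.19297312] 101.99738676269304 [-0.59  0.76 -0.31  1.69  0.32  0.75  0.72]
[([0.024, -0.001, -0.021], 0.73)]
6904 [[-0.0242 -0.013  -0.0256]
 [ 0.0163 -0.0007 -0.0231]
 [ 0.0291  0.0119 -0.0032]]
orange z 178 [[0.4456 0.3619 0.1327]
 [0.4797 0.3705 0.1459]
 [0.4915 0.4038 0.1584]]
[([0.611, -0.028, 0.068], 0.67), ([0.485, 0.377, 0.167], 0.57)]
```

View pics/w5.png

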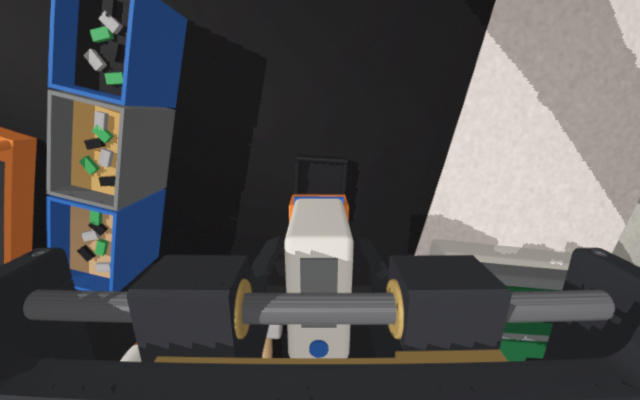

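The wrist picture shows the lamp upright between the pads (body at (320,280)) with the empty dock behind at (322,178). The scene depth puts the window 60 mm below the TCP, centred on it. Carrying it at this height clears the bins by about 48 mm.

Run:
```python
from h import *
st=r.get_state()
plan(st["tool_pos"],az(st),((.53,.17,.195),93,5),((.578,-.012,.195),84.3,5))
```

```text
leg [0.53  0.17  0.195] 93 [([-3.6, -44.7, -0.2], np.float64(0.031)), ([-7.3, -89.3, -0.5], np.float64(0.063)), ([-10.9, -134.0, -0.7], np.float64(0.094)), ([-14.6, -178.7, -1.0], np.float64(0.126)), ([-18.2, -223.3, -1.2], np.float64(0.157))]
leg [ 0.578 -0.012  0.195] 84.3 [([-7.7, -36.9, 0.0], np.float64(0.03)), ([-15.4, -73.7, 0.0], np.float64(0.061)), ([-23.0, -110.6, 0.0], np.float64(0.091)), ([-30.7, -147.4, 0.0], np.float64(0.121)), ([-38.4, -184.3, 0.0], np.float64(0.152))]
```

Emit:
step_arm([
  {"dp": [-3, -35, -2], "twist": [0, 0, 0.03], "hand": -1},
  {"dp": [-7, -82, -2], "twist": [0, 0, 0.06], "hand": -1},
  {"dp": [-11, -130, -2], "twist": [0, 0, 0.09], "hand": -1},
  {"dp": [-15, -178, -2], "twist": [0, 0, 0.125], "hand": -1},
  {"dp": [-18, -223, -2], "twist": [0, 0, 0.155], "hand": -1},
])

```text
clock: 15.2
tool_pos: [0.5305, 0.1688, 0.1965]
eef_rot: [-0.026, 1.0, -0.0, -0.0]
contact_force: [0.5, 0.3, -3.2]
opening: 0.289
finger_force: 25.0
```

Emit:
step_arm([
  {"dp": [-9, -44, 0], "twist": [0, 0, 0.03], "hand": -1},
  {"dp": [-18, -88, 0], "twist": [0, 0, 0.07], "hand": -1},
  {"dp": [-27, -130, 0], "twist": [0, 0, 0.11], "hand": -1},
  {"dp": [-34, -163, 0], "twist": [0, 0, 0.14], "hand": -1},
  {"dp": [-38, -184, 0], "twist": [0, 0, 0.155], "hand": -1},
])

```text
clock: 15.82
tool_pos: [0.5782, -0.0133, 0.1963]
eef_rot: [0.052, 0.999, -0.0, -0.0]
contact_force: [-0.6, -0.5, -3.5]
opening: 0.294
finger_force: 25.0
```

Emit:
step_arm([
  {"dp": [0, 0, 0], "twist": [0, 0, 0], "hand": -1},
  {"dp": [0, 0, 0], "twist": [0, 0, 0], "hand": -1},
  {"dp": [0, 0, 0], "twist": [0, 0, 0], "hand": -1},
  {"dp": [0, 0, 0], "twist": [0, 0, 0], "hand": -1},
])

```text
clock: 16.32
tool_pos: [0.5778, -0.0098, 0.1968]
eef_rot: [0.049, 0.999, 0.0, -0.0]
contact_force: [-0.2, 0.3, -3.0]
opening: 0.292
finger_force: 25.0
```

Run:
```python
from h import *
st=r.get_state(); print(st["tool_pos"],az(st),st["q"].round(2),R.from_quat(st["eef_rot"]).as_matrix()[:,2])
plan(st["tool_pos"],az(st),((.5788,-.0122,.1445),84.3,1))
```

```text
[ 0.57784586 -0.00982027  0.19676871] 84.34228805468416 [ 0.11  0.72 -0.3   1.77  0.31  0.7   1.12] [-7.70332560e-05  5.87634979e-04 -9.99999824e-01]
leg [ 0.5788 -0.0122  0.1445] 84.3 [([-1.2, -2.3, 52.3], np.float64(0.001))]
```

Emit:
step_arm([
  {"dp": [-1, -2, 15], "twist": [0, 0, 0], "hand": -1},
  {"dp": [-1, -2, 30], "twist": [0, 0, 0], "hand": -1},
  {"dp": [-1, -2, 40], "twist": [0, 0, 0], "hand": -1},
  {"dp": [-1, -2, 40], "twist": [0, 0, 0], "hand": -1},
  {"dp": [-1, -2, 40], "twist": [0, 0, 0], "hand": -1},
])

```text
clock: 16.95
tool_pos: [0.579, -0.0131, 0.1568]
eef_rot: [0.05, 0.999, 0.0, 0.0]
contact_force: [-0.6, 0.9, -3.1]
opening: 0.293
finger_force: 25.0
```

Run:
```python
from h import *
for n in range(3):
    st,s,T=shot("wrist","w6.png" if n==0 else None); print(st["tool_pos"].round(4),round(az(st),2))
C=cloud(s,T); p=st["tool_pos"]
# lamp top face in the world
n=(np.hypot(C[...,0]-p[0],C[...,1]-p[1])<.035)&(np.abs(C[...,2]-p[2]-.0235)<.006)&(s["pixels"].min(2)>70)
P=C[n]; c,_,V=np.linalg.svd(P-P.mean(0),full_matrices=False); print("top z",P[:,2].mean(),"normal",V[2].round(3),len(P))
q,wh,a=cv2.minAreaRect((P[:,:2]*1000).astype(np.float32)); print(np.round(q,1),np.round(wh,1),a)
st,s,T=shot("scene"); C=cloud(s,T); px=s["pixels"].astype(int)
n=(np.hypot(C[...,0]-p[0],C[...,1]-p[1])<.05)&(C[...,2]>.085); o=n&(px[...,0]-px[...,2]>80)&(px[...,0]>120)
print("orange",o.sum(),np.percentile(C[o],[2,50,98],axis=0).round(4))
v,u=np.nonzero(o); m=s["pixels"][v.min()-50:v.max()+40,u.min()-60:u.max()+60]; print(m.shape)
cv2.imwrite("pics/s6.png",cv2.resize(m,None,fx=5,fy=5)[:,:,::-1])
```

```text
[ 0.579  -0.0131  0.1568] 84.23
[ 0.5792 -0.0131  0.157 ] 84.23
[ 0.5792 -0.0131  0.1572] 84.22
top z 0.18039878535721102 normal [-0.01   0.002  1.   ] 5999
[577.9 -13.5] [49.1 56.3] 84.68431854248047
orange 133 [[ 0.5671 -0.0316  0.0971]
 [ 0.6007 -0.0207  0.1094]
 [ 0.6054  0.0072  0.2257]]
(149, 149, 3)
```

View pics/s6.png

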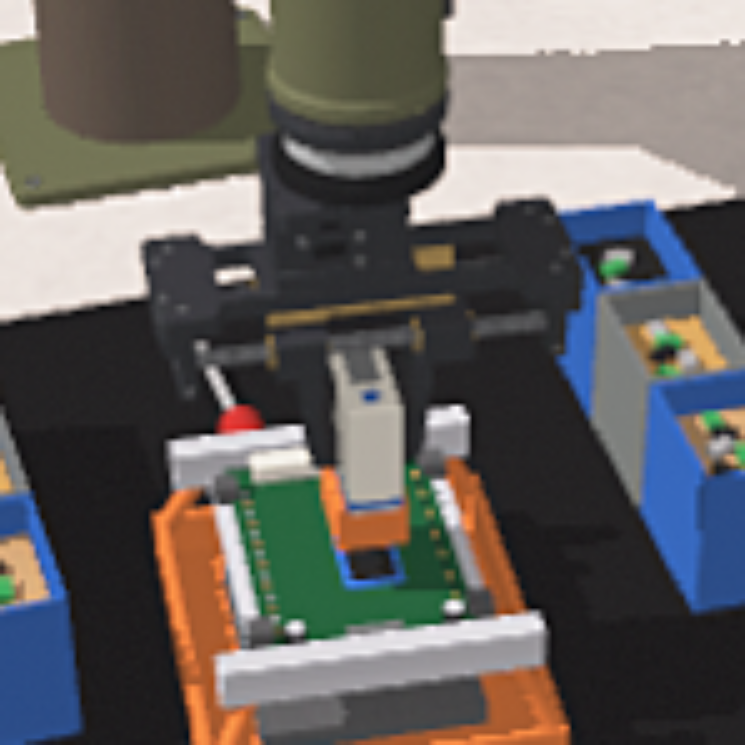

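The scene crop shows the lamp level above the chip (chip at (370,567), hood bottom at (370,535)). Top-face depth puts the window at z 0.096, so 12 mm further down.

Emit:
step_arm([
  {"dp": [0, 1, 4], "twist": [0, 0, 0], "hand": -1},
  {"dp": [0, 1, 8], "twist": [0, 0, 0], "hand": -1},
  {"dp": [0, 1, 12], "twist": [0, 0, 0], "hand": -1},
  {"dp": [0, 1, 12], "twist": [0, 0, 0], "hand": -1},
  {"dp": [0, 1, 12], "twist": [0, 0, 0], "hand": -1},
])

```text
clock: 17.77
tool_pos: [0.5789, -0.0122, 0.1447]
eef_rot: [0.05, 0.999, 0.0, 0.0]
contact_force: [-0.1, 0.5, -3.1]
opening: 0.29
finger_force: 25.0
```

Emit:
step_arm([
  {"dp": [0, 0, 0], "twist": [0, 0, 0], "hand": -1},
  {"dp": [0, 0, 0], "twist": [0, 0, 0], "hand": -1},
  {"dp": [0, 0, 0], "twist": [0, 0, 0], "hand": -1},
  {"dp": [0, 0, 0], "twist": [0, 0, 0], "hand": -1},
  {"dp": [0, 0, 0], "twist": [0, 0, 0], "hand": -1},
])

```text
clock: 18.4
tool_pos: [0.5789, -0.0122, 0.1447]
eef_rot: [0.05, 0.999, 0.0, 0.0]
contact_force: [0.4, 0.6, -2.4]
opening: 0.294
finger_force: 25.0
```

Run:
```python
from h import *
for n in range(2):
    st,s,T=shot("wrist"); print(st["tool_pos"].round(4),round(az(st),2))
C=cloud(s,T); p=st["tool_pos"]
n=(np.hypot(C[...,0]-p[0],C[...,1]-p[1])<.035)&(np.abs(C[...,2]-p[2]-.0235)<.006)&(s["pixels"].min(2)>70)
print("window z",C[n][:,2].mean()-.084)
st,s,T=shot("scene"); C=cloud(s,T); px=s["pixels"].astype(int)
n=(np.hypot(C[...,0]-p[0],C[...,1]-p[1])<.04)&(C[...,2]>.078)&(C[...,2]<.12); o=n&(px[...,0]-px[...,2]>80)&(px[...,0]>120)
print("hood low edge",np.percentile(C[o],[1,50],axis=0).round(4))
w=(np.hypot(C[...,0]-p[0],C[...,1]-p[1])<.045)&(C[...,2]>.11)&(C[...,2]<.16)&(px.min(2)>100)
Q=(C[w]-p)@yawR(84.3); print("body in tool xyz",np.percentile(Q,[2,98],axis=0).round(4))
print(find("scene",T,"chip"),np.round(st["contact_force"],1),st["finger_force"])
```

```text
[ 0.5789 -0.0122  0.1447] 84.23
[ 0.5789 -0.0122  0.1447] 84.23
window z 0.08394631334084822
hood low edge [[ 0.5588 -0.0299  0.0849]
 [ 0.5995 -0.0209  0.0953]]
body in tool xyz [[-0.0313 -0.0127 -0.0144]
 [-0.0055  0.0247  0.031 ]]
[] [-0.2  0.1 -4. ] 24.994752549100667
```

```bash
python3 -c "
from plant import r
print(r.finish_job())"
```

```text
the job is handed in; nothing more can be done
None
```

I set the dial to the orange mark and handed the job in with the lamp held level and still, about 10 mm above the chip by my measurements and centred and aligned to within about 2 mm and 1°; the verdict was not shown.

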